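# Charge the sample jar and hold the gate open

## Task

Fill the clear sample jar on the filling stand: tip the five copper balls from the scoop into the blue funnel while its gate is still shut, and lay the scoop back down on the blue mat. Then draw the spring-loaded gate out by its red handle until the handle lines up with the two yellow marks, so that the balls drop into the jar, and hold it there: the spring shuts the gate when it is let go, so finish with the gripper still holding the handle at the marks. Leave the jar in its place and everything else on the bench alone.

Things in the scene. Friction and masses are not known exactly. Their poses are not given: they have to be found in the camera images.
- stand: filling stand, fixed to the bench. Origin: on the bench under the funnel's axis; z up, the gate's red handle lies on its -x side. White base 12 mm thick, 150 x 150 mm about the axis, with a 90 mm wide tongue to x = -230 mm; posts at y = +-62 mm, up to z = 110 mm; guide rails at y = +-36 mm, top z = 96 mm, x = +30 to -215 mm
- funnel_mouth (a point): centre of the mouth of the blue funnel, at rim height, 165 mm above the bench. Outer rim radius 63 mm (about 59 mm inside), narrowing over 47 mm of height to a neck of 25 mm inner radius; the neck ends at z = 95 mm, just over the gate
- gate_handle (a point): middle of the gate's red handle, 135 mm above the bench: an upright slab 14 mm thick along the stand's x, 56 mm wide along the stand's y, from z = 117 to 151 mm, on a 14 x 24 mm stem over the flat steel gate plate (60 mm wide, top at z = 93 mm). Shut, it lies 140 mm from the funnel's axis; it moves with the gate. Grip from above, fingers closing along x
- gate_mark (a point): where the middle of the red handle must be held: fixed on the stand, midway between two yellow upright marks (each 6 mm thick along x, top at z = 116 mm, at y = +-46 mm), 195 mm from the funnel's axis on the stand's -x side, 55 mm out from the handle's shut place
- gate (a joint): how far the gate is drawn out along the stand's -x, in m: 0 shut, 0.055 at the yellow marks, 0.075 end stop. A spring pulls it shut: 3 N at 0, 9.6 N at the marks (120 N/m). The plate covers the funnel's neck at 0 and clears it at the marks
- jar: clear open jar, 62 mm outer diameter, 70 mm tall, 3 mm wall, inner floor 5 mm up, 200 g, loose; stands on the stand's base inside a low black ring, right under the funnel, its rim about 6 mm below the gate. Origin: centre of its underside; z up
- scoop: steel scoop, teal handle, 120 g, loose. Origin: underside, mid-length; x from handle to mouth, z up. Tray x = -5 to 95 mm, 62 mm wide, walls 32 mm high, floor 3 mm; the last 30 mm of floor rise 25 degrees to the open mouth, so balls leave when tipped mouth-down more than that (50 degrees empties it). Handle bar 16 mm wide along y, x = -95 to -5, z = 20 to 44 mm, foot at its end
- scoop_grip (a point): on the middle of the scoop's handle, at x = -55, z = 34 mm in the scoop's frame: take it from above, fingers closing along the scoop's y; room for fingers to both sides
- scoop_lip (a point): middle of the scoop's pouring lip, at x = 94.5, z = 17 mm in the scoop's frame; axes as the scoop's
- mat: flat blue mat, fixed, 260 x 160 x 3 mm, origin: centre of its underside, on the bench; x along its length
- ball1_center (a point): copper ball, 16 mm diameter, 19 g, one of five alike; this point is its centre. At the start it lies loose in the scoop
- ball2_center (a point): copper ball, 16 mm diameter, 19 g, one of five alike; this point is its centre. At the start it lies loose in the scoop
- ball3_center (a point): copper ball, 16 mm diameter, 19 g, one of five alike; this point is its centre. At the start it lies loose in the scoop
- ball4_center (a point): copper ball, 16 mm diameter, 19 g, one of five alike; this point is its centre. At the start it lies loose in the scoop
- ball5_center (a point): copper ball, 16 mm diameter, 19 g, one of five alike; this point is its centre. At the start it lies loose in the scoop
- amber_bottle: bystander: amber reagent bottle, 56 mm diameter, 130 mm tall; origin: centre of its underside
- beaker: bystander: glass beaker, 66 mm diameter, 85 mm tall; origin: centre of its underside
- screwdriver: bystander: screwdriver with a black handle, 180 mm long lying on the bench; origin: underside, middle; x along it
- weight: bystander: brass weight with a knob, 36 mm diameter, 54 mm tall; origin: centre of its underside
- sample_jar: bystander: closed white jar, 48 mm diameter, 60 mm tall; origin: centre of its underside
- small_can: bystander: aluminium can, 60 mm diameter, 80 mm tall; origin: centre of its underside
Mind the look-alikes: they are no part of the job. Leave any purple look-alike of the scoop alone.

How it is judged:
By the outcome, as a careful person would: the job done as asked, in the order asked, and still so for the second after the job is handed in, while the arm keeps its last pose, push and grip.
It also fails if it takes over 72 s, if anything falls off the work surface, if the arm or the gripper's body presses on something with over 40 N, if the wrist force passes 120 N, or if a joint passes its speed limit or range.

## Robot

A 6-joint arm with a two-finger parallel gripper is mounted at the origin on the work surface. World frame = base frame: x ahead of the robot, y to its left, z up, the work surface at z = 0. Lengths are in m, angles in degrees, forces in N, time in s.
With the tool pointing down it reaches from about 0.4 to 0.825 m from the base axis. Payload 7 kg.
Tool frame: the origin (TCP) lies at the very end of the fingers, on their centre line; the grasp point (between the pads) lies 19 mm behind it; z points along the fingers, y is the line along which they close (so a half turn about z gives the same grasp; the last joint's range is limited). The gripper opens to 88 mm and grips with 3 to 60 N. Pads are 19 mm wide; open, the fingers measure 130 mm over their backs; the gripper's body (78 mm by 193 mm) begins 47 mm behind the grasp point.
Start: joints at [-48.753, 20.546, 0.682, 0, -70.136, -16.507], TCP at [0.282, -0.613, 0.227] pointing down, gripper open.
Joint ranges: [-176.03, 176.03], [-82.01, 121.73], [-58.28, 71.71], [-173.87, 95.51], [-174.79, -0.11], [-173.66, 173.66]. Speed limits (degrees/s): [136.94, 136.94, 172.46, 180, 180, 180].

## Interface

Orientations are given as [roll, pitch, yaw] about the fixed x, y, z axes, in that order (R = Rz(yaw) Ry(pitch) Rx(roll)).
In Python, from plant import get_obs, snapshot, camera_params, close_job, boxes_of, cut_out, landmark_of gives the robot as it stands.
- The arm moves only by the shell command python3 -m inch 'ROWS' [OPENING]. ROWS is text: rows parted by semicolons, each of 6 numbers parted by spaces: the shift along the tool's x, y, z in units of 30 cm (1.0 is 30 cm), then the turn, a rotation vector about the tool's x, y, z in units of pi rad (1.0 is pi rad). A call has 1 to 10 rows; each row is the pose to reach, as a shift and turn from the pose commanded when the call began, along the tool's axes at that moment, turning the shorter way round; what a row does not reach only later rows make up. A row lasts 1/12 s, in which the tool goes at most 41.7 mm and 7.16 degrees, less where a joint would pass 70% of its speed; a pose out of reach is approached as far as the arm can. A call with a number of a shift or a turn outside -1 to 1 is refused whole. A call with a gripper value outside its range is refused whole. OPENING is the closure, from -1 (fully open) to 1 (shut), set as the call begins (- or left out, the last holds). The fingers move at their own pace and stop on an object; the grip force is fixed at half the most. Time passes only in rows, so rows that repeat a pose let the fingers close. It gives the time, the measured TCP pose, the force, the opening and the grip force at its end, in the units of the state.
- get_obs(): the state, without advancing time (a new reading comes with each control period).
- snapshot(name): name is "scene" or "top"; returns the picture (384x512x3 uint8, red, green, blue); there is no depth.
- camera_params(name): a dict with "mtx" (3x3 intrinsics, pixels), "rvec" (rotation vector, rad) and "tvec" (3), from world to camera coordinates, as OpenCV has them. Camera axes: x right, y down, z forward; pixel columns grow to the right and rows downward; lengths in m; the calibration is good to about 2 mm. A picture is of the moment at which its call begins. camera_params takes no time and is no camera call.
- close_job(): hands the job in; it is judged then, once.
Trained networks look in the newest picture that a camera, given by its name, has taken for a name from the list of things; names that differ only in an ending like _2 or _b are one class to them, and where a whole thing is asked for, a point or a joint stands for the part that bears it (a point fixed in the world has none). Each returns a list of dicts, best first, with "p" (0 to 1); they miss things now and then, are a little off and sometimes report something else, mostly with a low value. They report only what shows in the picture. A call takes as long as a camera call. They do not tell look-alikes from the thing itself.
- boxes_of(camera, thing): "rect" ([left, top, width, height] in pixels, round what is visible of it).
- cut_out(camera, thing): "pixels" (384x512 bool, what is visible of it) and "rect" ([left, top, width, height] in pixels, round what is visible of it).
- landmark_of(camera, thing): "uv" ([column, row] in pixels: a listed point, or the origin of a listed thing).
The state is a dict: "clock": time; "joint_pos": joint angles; "qvel": joint speeds; "tau": joint torques, N m; "tool_pos": TCP position; "orientation": TCP orientation; "force": force on the tool from outside, world axes, zero at the start; "moment": the same for the moment, N m; "opening": finger opening in m; "gripper_force": force on a finger pad.
Only numpy, scipy, OpenCV 4.12 (cv2) and the standard library are available. Lean on these libraries where they do the work, as an engineer would, in place of code of your own. Each camera call takes 0.05 s, during which the arm holds its last target. There are 200 camera calls.

## Working session

There is one attempt and no reset: what is moved stays moved. The work goes in short steps, Python scripts to look and compute and a shell command to move; the robot and the scene stay as the last step left them, time stands still between calls to the robot, and variables do not carry over. Pictures are saved under pics/ and viewed, at most 10 in all, crops included, and the job is handed in when it is done.

```bash
mkdir -p pics; ls; cat > h.py <<'E'
import numpy as np, cv2
from scipy.spatial.transform import Rotation as Ro
from plant import *
def save(n,img): cv2.imwrite('pics/'+n, img[:,:,::-1])
def ray(cam,uv):
    c=camera_params(cam); K=np.array(c['mtx'],float);R=cv2.Rodrigues(np.array(c['rvec'],float))[0];t=np.array(c['tvec'],float).ravel()
    o=-R.T@t; d=R.T@np.linalg.inv(K)@np.array([uv[0],uv[1],1.]); return o,d/np.linalg.norm(d)
def atz(cam,uv,z):
    o,d=ray(cam,uv); return o+d*(z-o[2])/d[2]
def tri(uv1,uv2):
    o1,d1=ray('scene',uv1);o2,d2=ray('top',uv2)
    A=np.stack([d1,-d2],1); s=np.linalg.lstsq(A,o2-o1,rcond=None)[0]
    p,q=o1+s[0]*d1,o2+s[1]*d2; return (p+q)/2,np.linalg.norm(p-q)
def proj(cam,P):
    c=camera_params(cam); return cv2.projectPoints(np.array(P,float).reshape(-1,3),np.array(c['rvec'],float),np.array(c['tvec'],float),np.array(c['mtx'],float),None)[0].reshape(-1,2)
def pose():
    s=get_obs(); return np.array(s['tool_pos']),Ro.from_euler('xyz',s['orientation'],degrees=True)
def rel(p0,R0,p,R):
    """row from pose (p0,R0) to (p,R)"""
    return np.r_[R0.inv().apply(np.array(p)-p0)/0.3,(R0.inv()*R).as_rotvec()/np.pi]
E
python3 - <<'E'
from h import *
np.set_printoptions(precision=4,suppress=True)
print(get_obs())
for c in('scene','top'):
    im=snapshot(c); save(c+'0.png',im)
Z={'funnel_mouth':.165,'gate_handle':.135,'gate_mark':.135,'scoop_grip':.037,'scoop_lip':.02,'scoop':.003,'jar':.012,'mat':0,'stand':0}
for n in Z:
    for c in('scene','top'):
        for r in landmark_of(c,n)[:3]: print(n,c,round(r['p'],2),np.round(r['uv'],1),atz(c,r['uv'],Z[n]))
E
```

```text
pics
{'clock': 0.0, 'joint_pos': array([-48.7532,  20.591 ,   0.6327,  -0.0191, -70.1358, -16.5069]), 'qvel': array([ 0.0164, -0.0942, -0.0148,  0.0278, -0.0555, -0.0308]), 'tau': array([  0.0003, -58.2718,  29.3057,   6.9968,   0.0069,  -0.0002]), 'tool_pos': array([ 0.2822, -0.6126,  0.2256]), 'orientation': array([ 179.9047,   -0.0095, -155.2666]), 'force': array([-0.4481,  0.5351, -0.2794]), 'moment': array([ 0.0325, -0.0347, -0.0953]), 'gripper_force': 0.0, 'opening': 0.08746032977213801}
funnel_mouth scene 0.65 [225.5 212.8] [0.6408 0.0901 0.165 ]
funnel_mouth scene 0.48 [230.2 255. ] [0.6818 0.2136 0.165 ]
funnel_mouth top 0.84 [237.6 146.4] [0.6335 0.094  0.165 ]
gate_handle scene 0.91 [271.2 194.4] [0.4942 0.05   0.135 ]
gate_handle scene 0.16 [371.8 276.4] [0.422  0.3764 0.135 ]
gate_handle top 0.76 [250.  196.9] [0.4896 0.056  0.135 ]
gate_mark scene 0.71 [284.6 184.8] [0.4429 0.0312 0.135 ]
gate_mark scene 0.67 [244.5 346.9] [0.7348 0.4001 0.135 ]
gate_mark top 0.69 [256.1 204.5] [0.4673 0.0378 0.135 ]
scoop_grip scene 0.74 [296.1 129.2] [ 0.1864 -0.326   0.037 ]
scoop_gr
[... 305 characters left out ...]
top 0.78 [314.5 164.2] [ 0.6183 -0.147   0.02  ]
scoop_lip top 0.65 [354.9 260. ] [ 0.3143 -0.27    0.02  ]
scoop scene 0.81 [206.1 176.6] [ 0.5751 -0.2487  0.003 ]
scoop scene 0.66 [285.9 143.5] [ 0.2405 -0.3031  0.003 ]
scoop top 0.91 [340.1 177.5] [ 0.5791 -0.2318  0.003 ]
scoop top 0.75 [367.6 287.2] [ 0.2317 -0.311   0.003 ]
jar scene 0.82 [230.2 251.3] [0.6321 0.0855 0.012 ]
jar scene 0.2 [209.5 175.7] [ 0.5666 -0.2377  0.012 ]
jar top 0.28 [145.7 202.2] [0.4881 0.3933 0.012 ]
mat scene 0.87 [208.5 176.4] [ 0.5664 -0.2498 -0.    ]
mat top 0.59 [343.9 183.3] [ 0.5606 -0.2443  0.    ]
stand scene 0.6 [230.1 254.9] [0.6337 0.0875 0.    ]
stand top 0.84 [241.6 156.5] [0.646  0.0901 0.    ]
```

View pics/scene0.png

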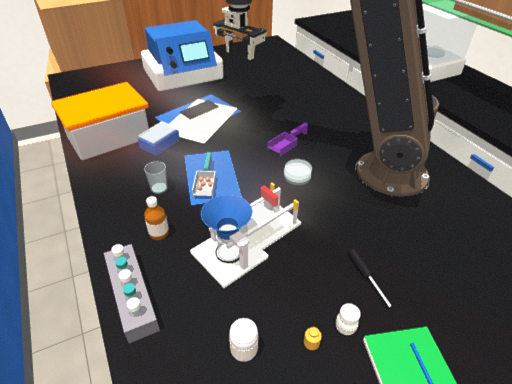

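View pics/top0.png

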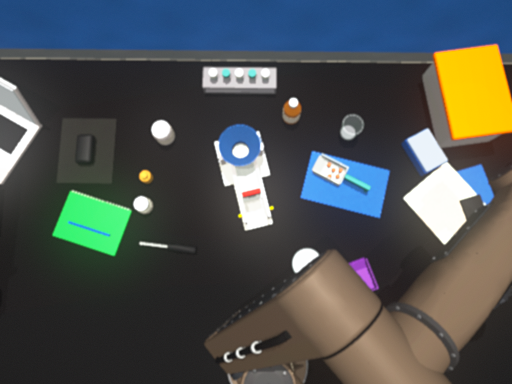

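The scene view shows the teal-handled scoop on the blue mat at about (205,178) and the stand with the blue funnel at (227,215). The red handle is at (270,195), and the purple scoop at (288,140) is only a decoy. The top view has the scoop at (340,172), the funnel at (240,146) and the handle at (251,194). Next I'll refine these positions.

```bash
python3 - <<'E'
from h import *
np.set_printoptions(precision=4,suppress=True)
for n,a,b in [('grip',(208,159.3),(357.4,182)),('lip',(200.6,193.4),(314.5,164.2)),('fun',(225.5,212.8),(237.6,146.4)),('handle',(271.2,194.4),(250,196.9)),('mark',(284.6,184.8),(256.1,204.5))]: print(n,*tri(a,b))
# marks / stand axes
for c in('scene','top'):
    for n in('gate_handle','scoop','funnel_mouth','beaker','amber_bottle'):
        for r in cut_out(c,n)[:2]:
            m=r['pixels']; v,u=np.nonzero(m)
            print(c,n,round(r['p'],2),r['rect'],m.sum(),'cent',u.mean(),v.mean())
            if n=='gate_handle' and m.sum()>10: print(cv2.minAreaRect(np.c_[u,v].astype(np.float32)))
for c in('scene','top'):
  for n in('beaker','amber_bottle'):
    for r in landmark_of(c,n)[:1]: print(c,n,r['p'],atz(c,r['uv'],0))
im=cv2.imread('pics/top0.png')
# yellow marks
hsv=cv2.cvtColor(im,cv2.COLOR_BGR2HSV)
for c in('scene','top'):
    hsv=cv2.cvtColor(cv2.imread(f'pics/{c}0.png'),cv2.COLOR_BGR2HSV)
    m=cv2.inRange(hsv,(18,120,120),(35,255,255)); n,l,s,ce=cv2.connectedComponentsWithStats(m)
    for i in range(1,n):
        if s[i,4]>4: print(c,'yellow',s[i],ce[i],atz(c,ce[i],.105))
    m=cv2.inRange(hsv,(0,150,100),(6,255,255))|cv2.inRange(hsv,(174,150,100),(180,255,255)); n,l,s,ce=cv2.connectedComponentsWithStats(m)
    for i in range(1,n):
        if s[i,4]>15: print(c,'red',s[i],ce[i],atz(c,ce[i],.143))
E
```

```text
grip [ 0.5548 -0.2772  0.049 ] 0.0017734399624500486
lip [ 0.6226 -0.1495  0.0248] 0.012059440184863513
fun [0.6373 0.092  0.164 ] 0.008095480716930836
handle [0.4923 0.0539 0.1365] 0.007207471088437661
mark [0.4588 0.0422 0.1515] 0.015233989663266674
scene gate_handle 0.72 [214.0, 187.2, 65.7, 53.6] 846 cent 257.5543735224586 211.63120567375887
((248.53018188476562, 217.80564880371094), (28.687580108642578, 71.44252014160156), 47.48955535888672)
scene scoop 0.94 [265.8, 122.1, 43.8, 34.0] 607 cent 286.9456342668863 139.64085667215815
scene scoop 0.7 [193.1, 151.9, 21.8, 44.7] 508 cent 204.64173228346456 179.09251968503938
scene funnel_mouth 0.6 [190.9, 184.0, 109.8, 103.7] 5932 cent 243.25 231.18964935940662
scene funnel_mouth 0.44 [193.4, 153.0, 26.3, 41.8] 495 cent 205.1818181818182 178.0060606060606
scene beaker 0.97 [146.0, 163.3, 17.9, 30.2] 531 cent 156.4990583804143 177.2165725047081
scene beaker 0.36 [349.8, 247.7, 39.6, 59.6] 375 cent 363.77866666666665 268.8186666666667
scene amber_bottle 0.25 [193.8, 182.5, 107.0, 105.3] 5988 cent 242.86055444221776 231.43236472945893
top
[... 1314 characters left out ...]
.105 ]
scene yellow [270 182   5   8  33] [271.8485 185.6061] [ 0.4585 -0.0112  0.105 ]
scene yellow [293 199   5  11  46] [295.1522 204.0652] [0.4375 0.0832 0.105 ]
scene yellow [304 327  18  23 316] [311.9905 338.0696] [0.6022 0.4277 0.105 ]
scene red [261 186  17  13  83] [268.6386 191.5904] [0.4995 0.045  0.143 ]
top yellow [ 435   45   77   94 5515] [474.9442  91.1759] [ 0.8386 -0.6398  0.105 ]
top yellow [139 170  13  13 140] [145.     175.8571] [0.5547 0.3755 0.105 ]
top yellow [270 206   4   5  17] [271.4706 207.6471] [ 0.4629 -0.0077  0.105 ]
top yellow [238 214   4   4  15] [239.4 215.6] [0.4378 0.0874 0.105 ]
top red [243 189  17   8  67] [251.0448 192.6418] [0.5009 0.053  0.143 ]
```

```bash
python3 - <<'E'
from h import *
np.set_printoptions(precision=4,suppress=True)
for c,z in(('scene',.047),('top',.047)):
    hsv=cv2.cvtColor(cv2.imread(f'pics/{c}0.png'),cv2.COLOR_BGR2HSV)
    m=cv2.inRange(hsv,(80,100,60),(98,255,255))
    x0,y0,x1,y1=(190,140,220,175) if c=='scene' else (335,160,375,195)
    v,u=np.nonzero(m[y0:y1,x0:x1]); u=u+x0;v=v+y0
    P=np.array([atz(c,(a,b),z) for a,b in zip(u,v)])[:,:2]; w,V=np.linalg.eigh(np.cov(P.T)); d=V[:,1]
    print(c,len(u),P.mean(0),np.degrees(np.arctan2(d[1],d[0])),np.sort((P-P.mean(0))@d)[[0,-1]])
p,R=pose(); print(p)
T=Ro.from_euler('xyz',[180,0,63.3+180],degrees=True)
print(rel(p,R,[.555,-.284,.12],T))
E
```

```text
scene 68 [ 0.5578 -0.2782] 62.44668793135395 [-0.0438  0.0442]
top 164 [ 0.5552 -0.2782] 62.39491278398122 [-0.0427  0.0434]
[ 0.2825 -0.613   0.2266]
[-1.2841  0.616   0.3552 -0.     -0.     -0.2142]
```

```bash
python3 -m inch '-0.06 0.03 0 0 0 0; -0.18 0.09 0 0 0 0; -0.3 0.144 0 0 0 0; -0.42 0.2 0 0 0 -0.02; -0.54 0.26 0 0 0 -0.05; -0.66 0.316 0 0 0 -0.08; -0.78 0.374 0 0 0 -0.11; -0.88 0.422 0 0 0 -0.14; -0.96 0.46 0 0 0 -0.17; -0.99 0.475 0 0 0 -0.2' -1
python3 - <<'E'
from h import *
np.set_printoptions(precision=4,suppress=True)
p,R=pose();s=get_obs(); print(p,s['orientation'],s['joint_pos'],s['clock'])
T=Ro.from_euler('xyz',[180,0,62.5+180],degrees=True)
print(rel(p,R,[.554,-.2825,.12],T),rel(p,R,[.554,-.2825,.019],T))
E
```

```text
clock: 2.53
tool_pos: [0.4948, -0.3567, 0.2267]
orientation: [-180.0, 0.0, -118.8]
force: [-0.3, -1.0, 0.2]
opening: 0.0875
gripper_force: 0.0
[ 0.4948 -0.3567  0.2267] [-179.9593    0.0238 -118.8399] [-17.4673  14.446   -7.9381  -0.0165 -67.5714 -11.3663] 2.5333
[-0.3116 -0.0534  0.356  -0.0002  0.0001 -0.0074] [-0.3115 -0.0532  0.6926 -0.0002  0.0001 -0.0074]
```

```bash
python3 -m inch '-0.05 -0.01 0.04 0 0 0; -0.13 -0.02 0.13 0 0 -0.004; -0.22 -0.035 0.22 0 0 -0.007; -0.28 -0.05 0.3 0 0 -0.007; -0.311 -0.053 0.36 0 0 -0.007; -0.311 -0.053 0.42 0 0 -0.007;-0.311 -0.053 0.45 0 0 -0.007;-0.311 -0.053 0.45 0 0 -0.007'
python3 - <<'E'
from h import *
np.set_printoptions(precision=4,suppress=True)
ims=[]
for c,(x,y) in(('scene',(205,170)),('top',(345,172))):
    im=snapshot(c); ims.append(cv2.resize(im[y-40:y+40,x-45:x+45],None,fx=4.4,fy=4.4,interpolation=cv2.INTER_CUBIC))
save('close1.png',np.hstack(ims))
p,R=pose();print(p)
T=Ro.from_euler('xyz',[180,0,62.5+180],degrees=True)
print(rel(p,R,[.554,-.2825,.019],T))
E
```

```text
clock: 3.2
tool_pos: [0.5503, -0.2852, 0.0887]
orientation: [179.7, -0.1, -118.1]
force: [-0.9, 0.3, 0.7]
opening: 0.0874
gripper_force: 0.0
[ 0.552  -0.2862  0.0917]
[-0.0141 -0.0002  0.2424  0.     -0.0001 -0.0032]
```

View pics/close1.png

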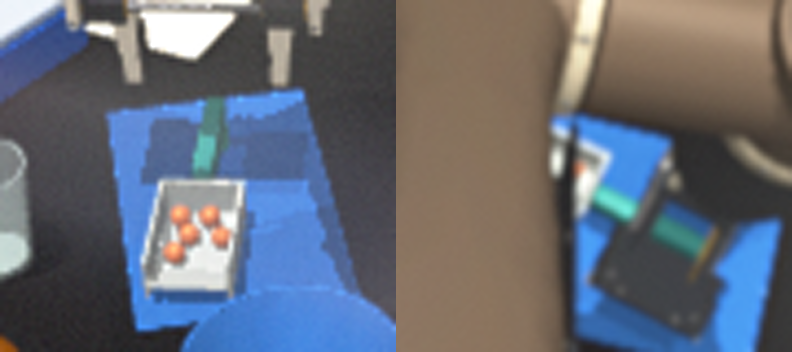

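The close-up shows the fingers on either side of the teal handle, at about (130,60) and (280,60) in the scene crop, with all five balls in the tray. Next I descend and grip.

```bash
python3 -m inch '-0.01 0 0.05 0 0 -0.003; -0.014 0 0.12 0 0 -0.003; -0.014 0 0.18 0 0 -0.003; -0.014 0 0.22 0 0 -0.003; -0.014 0 0.236 0 0 -0.003; -0.014 0 0.236 0 0 -0.003; -0.014 0 0.236 0 0 -0.003'
python3 -m inch '0 0 0 0 0 0;0 0 0 0 0 0;0 0 0 0 0 0;0 0 0 0 0 0;0 0 0 0 0 0;0 0 0 0 0 0;0 0 0 0 0 0;0 0 0 0 0 0;0 0 0 0 0 0;0 0 0 0 0 0' 1
```

```text
clock: 3.88
tool_pos: [0.5546, -0.2824, 0.0217]
orientation: [-179.9, 0.0, -117.5]
force: [0.1, 0.4, -0.3]
opening: 0.0875
gripper_force: 0.0
clock: 4.72
tool_pos: [0.554, -0.282, 0.0207]
orientation: [180.0, -0.0, -117.5]
force: [-0.3, 0.1, -1.0]
opening: 0.0266
gripper_force: 0.0
```

```bash
python3 -m inch '0 0 0 0 0 0;0 0 0 0 0 0;0 0 0 0 0 0;0 0 0 0 0 0' 1
python3 -m inch '0 0 -0.01 0 0 0;0 0 -0.03 0 0 0;0 0 -0.06 0 0 0;0 0 -0.1 0 0 0;0 0 -0.14 0 0 0;0 0 -0.17 0 0 0;0 0 -0.19 0 0 0;0 0 -0.2 0 0 0;0 0 -0.2 0 0 0;0 0 -0.2 0 0 0'
python3 - <<'E'
from h import *
np.set_printoptions(precision=4,suppress=True)
im=snapshot('scene'); x,y=205,165; save('lift.png',cv2.resize(im[y-40:y+40,x-50:x+50],None,fx=6,fy=6,interpolation=cv2.INTER_CUBIC))
for n in('scoop_lip','scoop_grip'): print(n,[(round(r['p'],2),np.round(r['uv'],1)) for r in landmark_of('scene',n)[:3]])
p,R=pose(); s=get_obs(); print(p,s['orientation'],s['force'],s['moment'],s['opening'],s['gripper_force'])
d=np.array([np.cos(np.radians(62.5)),np.sin(np.radians(62.5)),0])
for dr in(0,10,20): print(dr,proj('scene',p+d*.1495*np.cos(np.radians(dr))-[0,0,.1495*np.sin(np.radians(dr))]))
E
```

```text
clock: 5.05
tool_pos: [0.554, -0.282, 0.0207]
orientation: [-180.0, -0.0, -117.5]
force: [0.6, -0.0, -0.8]
opening: 0.0158
gripper_force: 30.0
clock: 5.88
tool_pos: [0.5538, -0.2819, 0.0807]
orientation: [180.0, 0.0, -117.5]
force: [0.4, 0.1, -2.6]
opening: 0.0155
gripper_force: 30.0
scoop_lip [(0.8, array([198.3, 179.6])), (0.77, array([271.4, 150.1]))]
scoop_grip [(0.93, array([299.2, 131.4])), (0.83, array([207.4, 146.2]))]
[ 0.5536 -0.2818  0.0801] [ 179.9307   -0.0142 -117.4652] [-0.784  0.306 -2.042] [-0.1141  0.1443 -0.0232] 0.016133156352359696 29.964863061904907
0 [[201.0278 180.1015]]
10 [[201.8464 186.2115]]
20 [[202.7997 190.9693]]
```

View pics/lift.png

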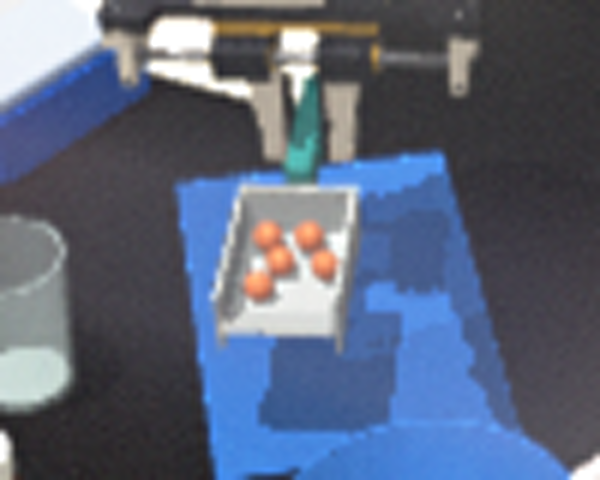

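The scoop is level in the gripper with all five balls at about (205,163) full-frame, and it has not drooped. Next I lift it and carry it over.

```bash
python3 -m inch '0 0 -0.015 0 0 0;0 0 -0.045 0 0 0;0 0 -0.09 0 0 0;0 0 -0.145 0 0 0;0 0 -0.205 0 0 0;0 0 -0.26 0 0 0;0 0 -0.31 0 0 0;0 0 -0.35 0 0 0;0 0 -0.375 0 0 0;0 0 -0.385 0 0 0'
python3 -m inch '-0.009 0.005 0 0 0 0;-0.027 0.014 0 0 0 0;-0.053 0.028 0 0 0 0;-0.089 0.046 0 0 0 0;-0.129 0.067 0 0 0 0;-0.169 0.088 0 0 0 0;-0.208 0.109 0 0 0 0;-0.248 0.129 0 0 0 0;-0.284 0.148 0 0 0 0;-0.319 0.166 0 0 0 0'
python3 -m inch '-0.036 0.019 0 0 0 0;-0.072 0.037 0 0 0 0;-0.108 0.056 0 0 0 0;-0.144 0.075 0 0 0 0;-0.178 0.093 0 0 0 0;-0.21 0.109 0 0 0 0;-0.24 0.125 0 0 0 0;-0.266 0.139 0 0 0 0;-0.288 0.15 0 0 0 0;-0.302 0.157 0 0 0 0'
python3 -m inch '-0.005 0.002 0 0 0 0;-0.008 0.004 0 0 0 0;-0.008 0.004 0 0 0 0;-0.008 0.004 0 0 0 0'
python3 - <<'E'
from h import *
np.set_printoptions(precision=4,suppress=True)
a=snapshot('scene'); b=snapshot('top'); x,y=215,195
A=cv2.resize(a[y-50:y+50,x-50:x+50],None,fx=4,fy=4,interpolation=cv2.INTER_CUBIC); x,y=255,150
B=cv2.resize(b[y-50:y+50,x-50:x+50],None,fx=4,fy=4,interpolation=cv2.INTER_CUBIC); save('over.png',np.hstack([A,B]))
L=np.array([.6385-.0139-.0,0.0875-.0266,0])
for c in('scene','top'):
    print(c,[(round(r['p'],2),np.round(r['uv'],1),atz(c,r['uv'],.196)) for r in landmark_of(c,'scoop_lip')[:2]],[(round(r['p'],2),np.round(r['uv'],1),atz(c,r['uv'],.165)) for r in landmark_of(c,'funnel_mouth')[:2]])
p,R=pose(); s=get_obs(); print(p,s['orientation'],s['joint_pos'],s['force'],s['opening'])
d=np.array([np.cos(np.radians(62.5)),np.sin(np.radians(62.5)),0]); print(p+d*.1495)
E
```

```text
clock: 6.87
tool_pos: [0.5546, -0.2822, 0.1982]
orientation: [-179.9, 0.0, -117.5]
force: [0.3, -0.6, -1.9]
opening: 0.0157
gripper_force: 30.0
clock: 7.7
tool_pos: [0.554, -0.1725, 0.1964]
orientation: [-180.0, 0.0, -117.4]
force: [1.4, -0.3, -1.7]
opening: 0.016
gripper_force: 30.0
clock: 8.53
tool_pos: [0.554, -0.0711, 0.1963]
orientation: [-180.0, 0.0, -117.4]
force: [-0.4, 0.1, -3.0]
opening: 0.0162
gripper_force: 30.0
clock: 8.87
tool_pos: [0.5539, -0.0696, 0.1962]
orientation: [180.0, -0.0, -117.5]
force: [-1.1, -0.1, -2.4]
opening: 0.0161
gripper_force: 30.0
scene [(0.89, array([225.8, 191.2]), array([0.6221, 0.0511, 0.196 ])), (0.8, array([271.7, 151.3]), array([ 0.4437, -0.0473,  0.196 ]))] [(0.8, array([226.9, 212.6]), array([0.6375, 0.0909, 0.165 ])), (0.54, array([210.5, 177.5]), array([ 0.625 , -0.0498,  0.165 ]))]
top [(0.86, array([351.8, 259.7]), array([ 0.3105, -0.2254,  0.196 ]))] []
[ 0.5539 -0.0695  0.1962] [ 179.9978   -0.0022 -117.4801] [ 12.9409  10.8969 -16.7711   0.0003 -62.3352 -40.4211] [ 0.045   0.6084 -2.5029] 0.01557480241150227
[0.623  0.0631 0.1962]
```

View pics/over.png

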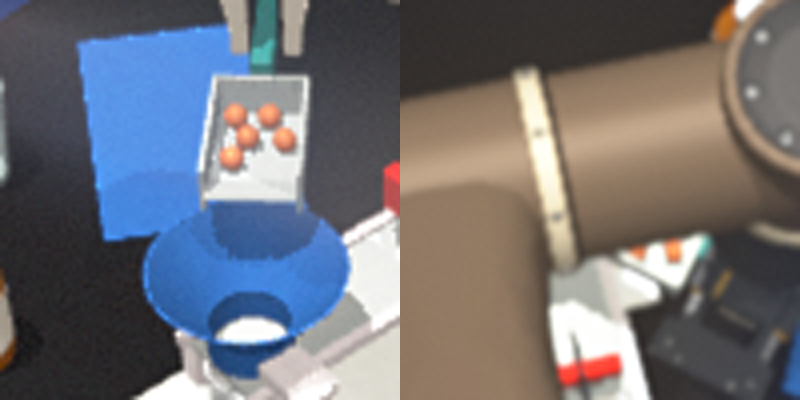

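The scene crop shows the scoop mouth just inside the near rim of the funnel, centred on it, and all five balls still in the tray. Next I work out the tipping rows.

```bash
python3 - <<'E'
from h import *
np.set_printoptions(precision=3,suppress=True)
R0=Ro.from_euler('xyz',[180,0,-117.5],degrees=True); p0=np.array([.554,-.0697,.1962]); off=np.array([-.1495,0,.0007])
L0=p0+R0.apply(off); d=np.array([.462,.887,0])
def P(th):
    f=min(max((th-20)/30,0),1); L=L0+d*.007*f-np.array([0,0,.017*f]); R=R0*Ro.from_rotvec([0,np.radians(th),0]); return L-R.apply(off),R
for seq in([0,2,5,9,13,17,20,22,24,26,28],[28,30,32,34,36,38,40,42,44,46,48],[48,49,50,51,52,53,54,55]):
    a=P(seq[0])
    for t in seq[1:]: print(t,rel(*a,*P(t)),P(t)[0])
    print()
E
```

```text
2 [-0.    -0.    -0.017  0.     0.011 -0.   ] [ 0.554 -0.07   0.201]
5 [-0.002  0.    -0.043  0.     0.028  0.   ] [ 0.554 -0.069  0.209]
9 [-0.007 -0.    -0.078  0.     0.05   0.   ] [ 0.555 -0.068  0.22 ]
13 [-0.013  0.    -0.112  0.     0.072 -0.   ] [ 0.556 -0.066  0.23 ]
17 [-0.022  0.    -0.146  0.     0.094  0.   ] [ 0.557 -0.064  0.24 ]
20 [-0.031 -0.    -0.17  -0.     0.111  0.   ] [ 0.558 -0.061  0.247]
22 [-0.039 -0.    -0.183  0.     0.122  0.   ] [ 0.559 -0.059  0.251]
24 [-0.047 -0.    -0.195  0.     0.133  0.   ] [ 0.561 -0.057  0.255]
26 [-0.056 -0.    -0.207  0.     0.144 -0.   ] [ 0.562 -0.055  0.258]
28 [-0.066 -0.    -0.219  0.     0.156  0.   ] [ 0.563 -0.052  0.262]

30 [-0.004 -0.    -0.015  0.     0.011 -0.   ] [ 0.564 -0.05   0.265]
32 [-0.008 -0.    -0.03   0.     0.022 -0.   ] [ 0.566 -0.047  0.269]
34 [-0.012 -0.    -0.044  0.     0.033  0.   ] [ 0.567 -0.044  0.272]
36 [-0.018 -0.    -0.059  0.     0.044  0.   ] [ 0.569 -0.041  0.275]
38 [-0.024 -0.    -0.073 -0.     0.056  0.   ] [ 0.571 -0.037  0.278]
40 [-0.03  -0.    -0.088  0.     0.067 -0.   ] [ 0.573 -0.034  0.281]
42 [-0.037 -0.    -0.102  0.     0.078  0.   ] [ 0.574 -0.031  0.284]
44 [-0.045 -0.    -0.116  0.     0.089  0.   ] [ 0.576 -0.027  0.286]
46 [-0.053 -0.    -0.13  -0.     0.1    0.   ] [ 0.578 -0.023  0.289]
48 [-0.062 -0.    -0.144 -0.     0.111  0.   ] [ 0.58  -0.02   0.291]

49 [-0.002 -0.    -0.008  0.     0.006 -0.   ] [ 0.581 -0.018  0.292]
50 [-0.004 -0.    -0.016  0.     0.011  0.   ] [ 0.582 -0.016  0.293]
51 [-0.005 -0.    -0.025  0.     0.017 -0.   ] [ 0.583 -0.014  0.295]
52 [-0.005 -0.    -0.033  0.     0.022 -0.   ] [ 0.584 -0.012  0.297]
53 [-0.006 -0.    -0.042 -0.     0.028 -0.   ] [ 0.585 -0.01   0.298]
54 [-0.007 -0.    -0.051  0.     0.033 -0.   ] [ 0.586 -0.008  0.3  ]
55 [-0.008 -0.    -0.059  0.     0.039 -0.   ] [ 0.587 -0.006  0.301]
```

```bash
python3 -m inch '0 0 -0.017 0 0.011 0;-0.002 0 -0.043 0 0.028 0;-0.007 0 -0.078 0 0.05 0;-0.013 0 -0.112 0 0.072 0;-0.022 0 -0.146 0 0.094 0;-0.031 0 -0.17 0 0.111 0;-0.039 0 -0.183 0 0.122 0;-0.039 0 -0.183 0 0.122 0'
python3 -c "
from h import *
print(get_obs()['joint_pos'])"
```

```text
clock: 9.83
tool_pos: [0.5603, -0.0577, 0.2508]
orientation: [180.0, -22.1, -117.4]
force: [-0.2, -0.3, -2.4]
opening: 0.0158
gripper_force: 30.0
[ 23.45623299  16.35880415 -11.39812149  13.96237704 -80.00571491
 -55.3995926 ]
```

```bash
python3 -m inch '-0.004 0 -0.014 0 0.011 0;-0.007 0 -0.028 0 0.022 0;-0.012 0 -0.042 0 0.033 0;-0.017 0 -0.056 0 0.044 0;-0.023 0 -0.07 0 0.056 0;-0.03 0 -0.085 0 0.067 0;-0.037 0 -0.099 0 0.078 0;-0.045 0 -0.113 0 0.089 0;-0.045 0 -0.113 0 0.089 0;-0.045 0 -0.113 0 0.089 0'
python3 - <<'E'
from h import *
np.set_printoptions(precision=3,suppress=True)
a=snapshot('scene'); x,y=215,190
save('tip.png',cv2.resize(a[y-50:y+50,x-60:x+60],None,fx=5,fy=5,interpolation=cv2.INTER_CUBIC))
p,R=pose(); print(p,p+R.apply([-.1495,0,.0007]),get_obs()['joint_pos'])
E
```

```text
clock: 10.67
tool_pos: [0.5711, -0.0364, 0.2768]
orientation: [179.9, -37.9, -117.4]
force: [0.4, 0.5, -1.0]
opening: 0.0154
gripper_force: 30.0
[ 0.571 -0.037  0.277] [0.625 0.068 0.185] [ 28.969  23.6    -6.286  19.859 -92.9   -61.311]
```

View pics/tip.png

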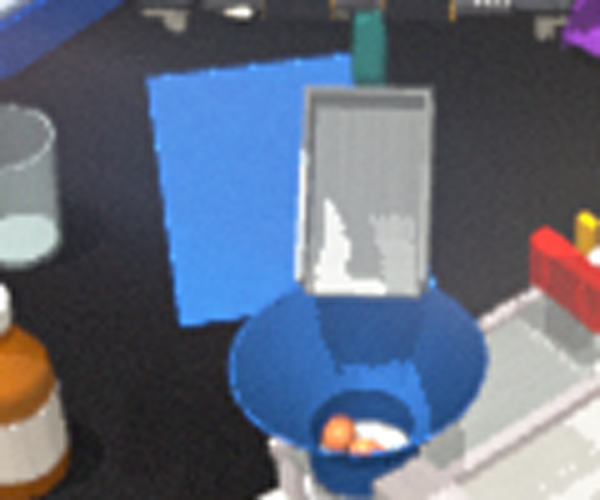

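The tray is empty, and the scoop lip sits inside the funnel with copper balls in the neck at about (215,227) full-frame. Next I untip the scoop and take it back to the mat.

```bash
python3 - <<'E'
from h import *
np.set_printoptions(precision=3,suppress=True)
p,R=pose(); off=np.array([-.1495,0,.0007]); R0=Ro.from_euler('xyz',[180,0,-117.5],degrees=True)
L=p+R.apply(off); d=np.array([.462,.887,0])
for i,th in enumerate([36,32,27,21,15,9,4,0,0]):
    Rt=R0*Ro.from_rotvec([0,np.radians(th),0]); Lt=L-d*.003*(i+1)+[0,0,.006*(i+1)]; pt=Lt-Rt.apply(off)
    print(th,rel(p,R,pt,Rt),pt)
print(rel(pt,R0,[.554,-.282,.22],R0))
for n in('scene',):
    for k in range(1,6): print(k,[(round(r['p'],2),np.round(r['uv'],1)) for r in landmark_of(n,f'ball{k}_center')[:6]]) if k==1 else 0
E
```

```text
36 [ 0.02   0.     0.007 -0.    -0.01   0.   ] [ 0.568 -0.042  0.279]
32 [ 0.038  0.     0.032 -0.    -0.033  0.   ] [ 0.564 -0.05   0.277]
27 [ 0.052  0.     0.065  0.    -0.06   0.   ] [ 0.56  -0.058  0.271]
21 [ 0.06   0.     0.106  0.    -0.094  0.   ] [ 0.555 -0.067  0.263]
15 [ 0.063  0.     0.146  0.    -0.127  0.   ] [ 0.552 -0.074  0.254]
9 [ 0.06   0.     0.183  0.    -0.16   0.   ] [ 0.549 -0.079  0.245]
4 [ 0.058  0.     0.211  0.    -0.188  0.   ] [ 0.547 -0.083  0.238]
0 [ 0.058  0.     0.229  0.    -0.21   0.   ] [ 0.545 -0.086  0.234]
0 [ 0.078  0.     0.22   0.    -0.21   0.   ] [ 0.544 -0.089  0.24 ]
[ 0.555 -0.328  0.065  0.     0.     0.   ]
1 [(0.55, array([222.2, 227.2])), (0.37, array([246.8, 350.6]))]
```

```bash
python3 -m inch '0.02 0 0.007 0 -0.01 0;0.038 0 0.032 0 -0.033 0;0.052 0 0.065 0 -0.06 0;0.06 0 0.106 0 -0.094 0;0.063 0 0.146 0 -0.127 0;0.06 0 0.183 0 -0.16 0;0.058 0 0.211 0 -0.188 0;0.058 0 0.229 0 -0.21 0;0.078 0 0.22 0 -0.21 0;0.078 0 0.22 0 -0.21 0'
python3 -m inch '0.03 -0.018 0 0 0 0;0.09 -0.053 0 0 0 0;0.165 -0.098 0 0 0 0;0.24 -0.142 0 0 0 0;0.315 -0.186 0.01 0 0 0;0.39 -0.23 0.025 0 0 0;0.46 -0.272 0.04 0 0 0;0.515 -0.304 0.055 0 0 0;0.545 -0.322 0.06 0 0 0;0.555 -0.328 0.065 0 0 0'
python3 - <<'E'
from h import *
np.set_printoptions(precision=3,suppress=True)
p,R=pose(); print(p,rel(p,R,[.554,-.282,.0225],Ro.from_euler('xyz',[180,0,-117.5],degrees=True)))
E
```

```text
clock: 11.6
tool_pos: [0.5434, -0.091, 0.2426]
orientation: [-179.8, -0.1, -117.6]
force: [-0.6, -0.4, 0.1]
opening: 0.0158
gripper_force: 30.0
clock: 12.43
tool_pos: [0.5544, -0.2834, 0.22]
orientation: [179.9, -0.3, -117.5]
force: [-0.7, 0.7, -0.8]
opening: 0.0157
gripper_force: 30.0
[ 0.554 -0.283  0.22 ] [-0.007  0.002  0.658  0.    -0.001  0.   ]
```

```bash
python3 -m inch '-0.003 0 0.03 0 0 0;-0.003 0 0.1 0 0 0;-0.003 0 0.19 0 0 0;-0.003 0 0.28 0 0 0;-0.003 0 0.37 0 0 0;-0.003 0 0.45 0 0 0;-0.003 0 0.52 0 0 0;-0.003 0 0.57 0 0 0;-0.003 0 0.61 0 0 0;-0.003 0 0.63 0 0 0'
python3 -m inch '0 0 0.008 0 0 0;0 0 0.016 0 0 0;0 0 0.022 0 0 0;0 0 0.028 0 0 0;0 0 0.031 0 0 0;0 0 0.031 0 0 0;0 0 0.031 0 0 0'
```

```text
clock: 13.27
tool_pos: [0.5538, -0.2806, 0.0302]
orientation: [179.9, -0.2, -117.4]
force: [-0.3, -0.2, -1.7]
opening: 0.0158
gripper_force: 30.0
clock: 13.85
tool_pos: [0.5545, -0.282, 0.023]
orientation: [-180.0, -0.2, -117.5]
force: [0.1, 0.6, -0.6]
opening: 0.0158
gripper_force: 30.0
```

```bash
python3 -m inch '0 0 0.003 0 0 0;0 0 0.005 0 0 0;0 0 0.006 0 0 0;0 0 0.006 0 0 0'
python3 -m inch '0 0 0 0 0 0;0 0 0 0 0 0;0 0 0 0 0 0;0 0 0 0 0 0;0 0 0 0 0 0;0 0 0 0 0 0;0 0 0 0 0 0;0 0 0 0 0 0;0 0 0 0 0 0' -1
python3 -m inch '0 0 -0.03 0 0 0;0 0 -0.1 0 0 0;0 0 -0.2 0 0 0;0 0 -0.3 0 0 0;0 0 -0.4 0 0 0;0 0 -0.5 0 0 0;0 0 -0.58 0 0 0;0 0 -0.65 0 0 0;0 0 -0.68 0 0 0;0 0 -0.7 0 0 0'
python3 - <<'E'
from h import *
np.set_printoptions(precision=4,suppress=True)
a=snapshot('scene');save('laid.png',cv2.resize(a[120:300,130:330],None,fx=3.3,fy=3.3,interpolation=cv2.INTER_CUBIC))
for n,z in(('gate_handle',.135),('funnel_mouth',.165),('scoop',.003)):
    print(n,[(round(r['p'],2),np.round(r['uv'],1),atz('scene',r['uv'],z)) for r in landmark_of('scene',n)[:2]])
p,R=pose(); print(p,get_obs()['joint_pos'])
for sgn in(15,):
    T=Ro.from_euler('xyz',[180,0,sgn+90-180],degrees=True); print(rel(p,R,[.501,.051,.235],T))
E
```

```text
clock: 14.18
tool_pos: [0.5545, -0.282, 0.0209]
orientation: [-180.0, -0.2, -117.5]
force: [-0.4, 0.3, 0.9]
opening: 0.0158
gripper_force: 30.0
clock: 14.93
tool_pos: [0.5544, -0.2819, 0.0209]
orientation: [180.0, -0.2, -117.5]
force: [-0.6, 0.9, 0.1]
opening: 0.07
gripper_force: 0.0
clock: 15.77
tool_pos: [0.5551, -0.2814, 0.2331]
orientation: [-179.8, -0.1, -117.5]
force: [-0.1, 1.2, -0.4]
opening: 0.0877
gripper_force: 0.0
gate_handle [(0.83, array([269.8, 199.5]), array([0.5068, 0.066 , 0.135 ])), (0.68, array([226.4, 249.2]), array([0.6742, 0.1715, 0.135 ]))]
funnel_mouth [(0.93, array([223.7, 208.6]), array([0.6391, 0.0749, 0.165 ]))]
scoop [(0.9, array([287.8, 140.2]), array([ 0.2234, -0.3189,  0.003 ])), (0.7, array([208.1, 176.8]), array([ 0.5695, -0.2449,  0.003 ]))]
[ 0.5541 -0.281   0.2296] [ -8.8207  15.4992  -6.1972   0.1531 -68.4644 -18.706 ]
[-0.9003  0.6676 -0.0198  0.0009 -0.0008 -0.2359]
```

View pics/laid.png

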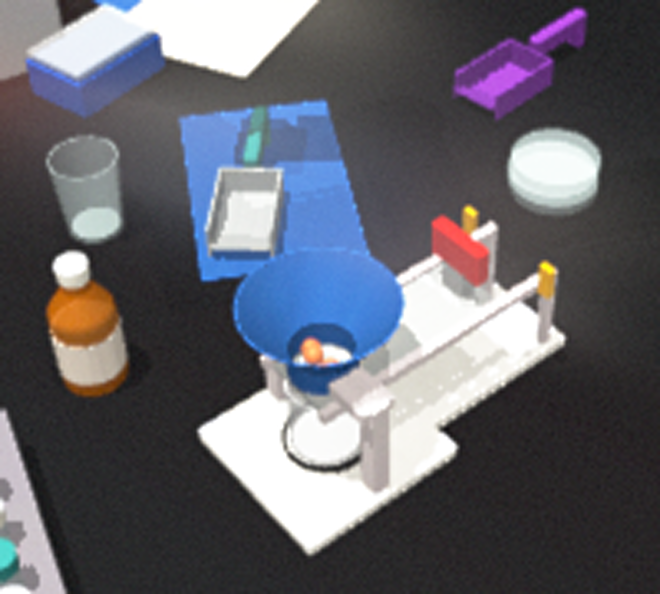

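The scoop lies back on the mat at about (204,182) full-frame, the balls are in the funnel neck at (226,226), and there are no strays. The gate is shut, with the red handle at (270,196). Next I go to the handle.

```bash
python3 -m inch '-0.04 0.03 0 0 0 -0.005;-0.13 0.096 0 0 0 -0.03;-0.24 0.178 0 0 0 -0.06;-0.35 0.26 0 0 0 -0.09;-0.46 0.34 0 0 0 -0.12;-0.57 0.42 -0.02 0 0 -0.155;-0.68 0.5 -0.02 0 0 -0.19;-0.78 0.58 -0.02 0 0 -0.22;-0.86 0.64 -0.02 0 0 -0.236;-0.9 0.667 -0.02 0 0 -0.236' -0.36
python3 -m inch '0 0 0 0 0 0;0 0 0 0 0 0;0 0 0 0 0 0'
python3 - <<'E'
from h import *
np.set_printoptions(precision=4,suppress=True)
for c in('scene','top'):
    im=snapshot(c); hsv=cv2.cvtColor(im[:,:,::-1].copy(),cv2.COLOR_BGR2HSV)
    for nm,m,z in(('red',cv2.inRange(hsv,(0,140,90),(6,255,255))|cv2.inRange(hsv,(174,140,90),(180,255,255)),.135),('yel',cv2.inRange(hsv,(18,120,120),(35,255,255)),.106)):
        n,l,s,ce=cv2.connectedComponentsWithStats(m)
        for i in range(1,n):
            if s[i,4]>8 and 220<ce[i][0]<310 and 160<ce[i][1]<240: print(c,nm,s[i],ce[i],atz(c,ce[i],z))
    x,y=(275,190) if c=='scene' else (250,195)
    A=cv2.resize(im[y-45:y+45,x-45:x+45],(400,400),interpolation=cv2.INTER_CUBIC); B=A if c=='scene' else np.hstack([B,A])
save('hand.png',B)
p,R=pose(); print(p,get_obs()['joint_pos'],get_obs()['orientation'])
T=Ro.from_euler('xyz',[180,0,-75],degrees=True); print(rel(p,R,[.499,.0505,.120],T))
# handle corners predicted
ex=np.array([np.cos(np.radians(15)),np.sin(np.radians(15)),0]);ey=np.array([-ex[1],ex[0],0])
for c in('scene','top'): print(c,proj(c,[np.array([.501,.051,z])+a*.007*ex+b*.028*ey for z in(.151,.117) for a in(-1,1) for b in(-1,1)]).tolist())
E
```

```text
clock: 16.8
tool_pos: [0.5001, 0.0536, 0.235]
orientation: [179.8, -0.1, -74.6]
force: [0.6, 0.1, 0.5]
opening: 0.0598
gripper_force: 0.0
clock: 17.05
tool_pos: [0.5012, 0.0503, 0.2352]
orientation: [179.8, -0.1, -75.0]
force: [-0.0, -0.5, -0.1]
opening: 0.0594
gripper_force: 0.0
scene red [261 186  17  20 129] [270.1473 194.8372] [0.4975 0.0503 0.135 ]
scene yel [270 183   5   7  32] [271.9375 185.9062] [ 0.4595 -0.0089  0.106 ]
scene yel [293 199   5  11  47] [295.    204.383] [0.4391 0.085  0.106 ]
top red [246 187  14   8  58] [252.3621 190.8448] [0.5077 0.0494 0.135 ]
top yel [238 214   5   4  17] [240.1176 215.4118] [0.4382 0.0852 0.106 ]
[0.5015 0.0498 0.2355] [ 28.1206   4.015  -19.5944   0.1085 -66.593  -13.2038] [179.8256  -0.143  -75.0397]
[-0.0054  0.0061  0.3852  0.001  -0.0008 -0.0002]
scene [[264.10307506925136, 184.4040109067535], [278.63765200706735, 195.13077536173824], [260.173949319125, 186.63791302803065], [274.68671180872565, 197.50922159192794], [263.7930965116243, 193.9041954982152], [277.99508715714563, 204.68111980805352], [259.94726988773857, 196.15228200710308], [274.12822023514735, 207.0712898521246]]
top [[261.627310796982, 192.09482275743395], [242.84494733997198, 196.78618237961487], [260.44143617766986, 187.48724281425228], [241.6926550574515, 192.16150543120898], [261.63637545695144, 194.0773720376254], [243.330667857761, 198.65311713827475], [260.48047038657654, 189.58263517256077], [242.20666360645777, 194.1421257802729]]
```

View pics/hand.png

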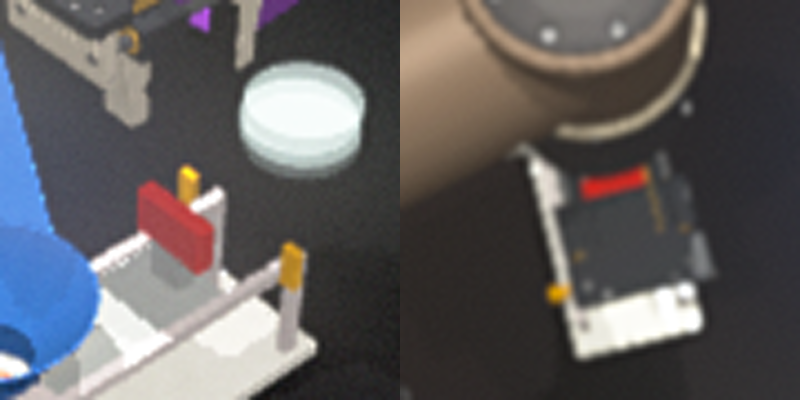

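The red handle fits my predicted outline in both views: scene columns 261–278 and rows 186–206, centre (.501,.051), yaw 15°. The gripper is above it, so I descend and grip.

```bash
python3 -m inch '-0.005 0.006 0.03 0 0 0;-0.005 0.006 0.09 0 0 0;-0.005 0.006 0.16 0 0 0;-0.005 0.006 0.23 0 0 0;-0.005 0.006 0.29 0 0 0;-0.005 0.006 0.34 0 0 0;-0.005 0.006 0.37 0 0 0;-0.005 0.006 0.383 0 0 0;-0.005 0.006 0.383 0 0 0'
python3 -m inch '0 0 0 0 0 0;0 0 0 0 0 0;0 0 0 0 0 0;0 0 0 0 0 0;0 0 0 0 0 0;0 0 0 0 0 0;0 0 0 0 0 0;0 0 0 0 0 0' 1
python3 - <<'E'
from h import *
np.set_printoptions(precision=4,suppress=True)
s=get_obs(); p,R=pose(); print(p,s['force'],s['opening'],s['gripper_force'])
e=np.array([np.cos(np.radians(15)),np.sin(np.radians(15)),0]); print(rel(p,R,p-.055*e,R))
E
```

```text
clock: 17.9
tool_pos: [0.4989, 0.0506, 0.1202]
orientation: [179.8, -0.2, -75.0]
force: [-0.5, -0.5, 0.1]
opening: 0.0597
gripper_force: 0.0
clock: 18.57
tool_pos: [0.5001, 0.0515, 0.1213]
orientation: [180.0, -0.1, -75.0]
force: [4.3, 0.3, -1.7]
opening: 0.0141
gripper_force: 30.0
[0.5001 0.0515 0.1213] [ 4.3397  0.279  -1.6688] 0.014086302499275033 30.00670457748818
[-0.0001  0.1833  0.0001  0.      0.      0.    ]
```

```bash
python3 -m inch '0 0.008 0 0 0 0;0 0.024 0 0 0 0;0 0.045 0 0 0 0;0 0.07 0 0 0 0;0 0.095 0 0 0 0;0 0.12 0 0 0 0;0 0.145 0 0 0 0;0 0.162 0 0 0 0;0 0.172 0 0 0 0;0 0.175 0 0 0 0'
python3 -m inch '0 0 0 0 0 0;0 0 0 0 0 0;0 0 0 0 0 0;0 0 0 0 0 0;0 0 0 0 0 0;0 0 0 0 0 0'
python3 - <<'E'
from h import *
np.set_printoptions(precision=4,suppress=True)
s=get_obs(); p,R=pose(); print(p,s['force'],s['opening'],s['orientation'])
im=snapshot('scene'); save('drawn.png',cv2.resize(im[150:290,190:330],(600,600),interpolation=cv2.INTER_CUBIC))
hsv=cv2.cvtColor(im[:,:,::-1].copy(),cv2.COLOR_BGR2HSV)
for nm,m in(('red',cv2.inRange(hsv,(0,140,60),(6,255,255))|cv2.inRange(hsv,(174,140,60),(180,255,255))),('yel',cv2.inRange(hsv,(18,120,80),(35,255,255)))):
    n,l,st,ce=cv2.connectedComponentsWithStats(m)
    for i in range(1,n):
        if st[i,4]>5 and 240<ce[i][0]<310 and 160<ce[i][1]<240: print(nm,st[i],ce[i])
ex=np.array([np.cos(np.radians(15)),np.sin(np.radians(15)),0]);ey=np.array([-ex[1],ex[0],0])
c=np.array([p[0],p[1],0])
q=proj('scene',[c+[0,0,z]+a*.007*ex+b*.028*ey for z in(.151,.117) for a in(-1,1) for b in(-1,1)]); print('pred red',q.min(0),q.max(0))
for b in(-1,1):
    q=proj('scene',[c+[0,0,z]+a*.003*ex+b*.046*ey for z in(.116,.096) for a in(-1,1)]); print('pred yel',b,q.min(0),q.max(0),q.mean(0))
E
```

```text
clock: 19.4
tool_pos: [0.4497, 0.0384, 0.1214]
orientation: [-179.9, -0.1, -75.0]
force: [8.9, 1.9, -10.6]
opening: 0.0136
gripper_force: 30.0
clock: 19.9
tool_pos: [0.4502, 0.0385, 0.1214]
orientation: [-179.9, -0.1, -75.0]
force: [9.1, 1.8, -9.6]
opening: 0.0136
gripper_force: 30.0
[0.4502 0.0385 0.1214] [ 9.1316  1.7585 -9.5838] 0.013582952595223043 [-179.9234   -0.093   -74.9754]
red [284 183   9  15  89] [288.1236 189.8315]
yel [282 170   7   4   7] [285.     171.2857]
yel [273 186   2   4   6] [273.3333 187.5   ]
yel [293 199   5  11  47] [295.0851 204.3617]
pred red [274.3224 176.5054] [293.2106 198.5077]
pred yel -1 [270.6893 183.6394] [272.5145 189.9024] [271.5973 186.77  ]
pred yel 1 [293.8149 200.601 ] [295.9623 207.0005] [294.884  203.8001]
```

View pics/drawn.png

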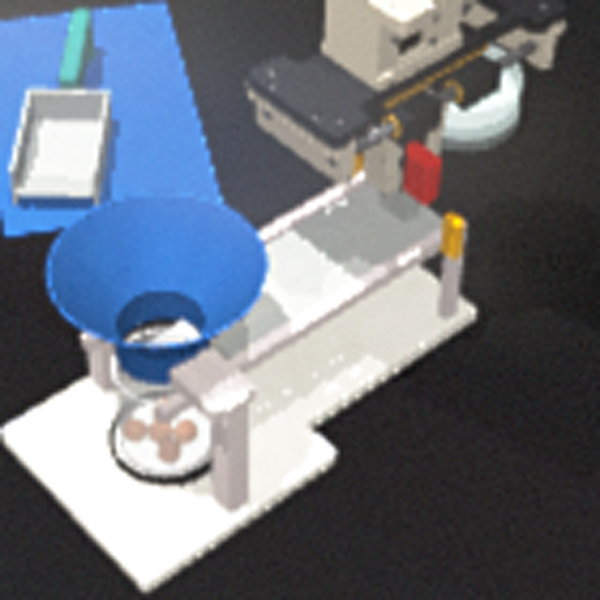

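```bash
python3 -m inch '0 0.002 0 0 0 0;0 0.004 0 0 0 0;0 0.004 0 0 0 0;0 0.004 0 0 0 0;0 0.004 0 0 0 0;0 0.004 0 0 0 0;0 0.004 0 0 0 0;0 0.004 0 0 0 0'
python3 - <<'E'
from h import *
s=get_obs(); print(s['tool_pos'],s['force'],s['opening'],s['gripper_force'],s['clock'])
im=snapshot('scene'); save('jar.png',cv2.resize(im[210:270,200:260],(600,600),interpolation=cv2.INTER_CUBIC))
print([(round(r['p'],2),np.round(r['uv'],1)) for r in landmark_of('scene','ball1_center')])
E
```

```text
clock: 20.62
tool_pos: [0.4491, 0.0382, 0.1214]
orientation: [-179.9, -0.1, -75.0]
force: [9.5, 3.1, -8.8]
opening: 0.0138
gripper_force: 30.0
[0.44905973 0.0381952  0.12136068] [ 9.53522281  3.0827971  -8.81778206] 0.013824664707975273 30.006496047710414 20.6167
[]
```

View pics/jar.png

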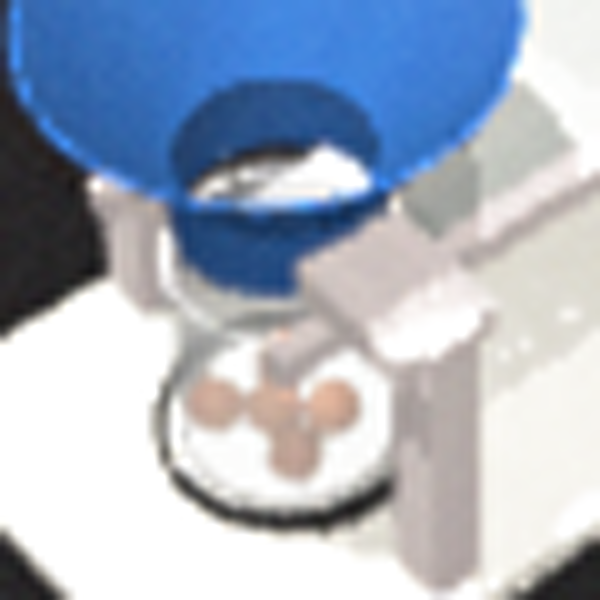

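```bash
python3 - <<'E'
from h import *
a=snapshot('scene'); h=cv2.cvtColor(a,cv2.COLOR_RGB2HSV)
m=cv2.inRange(h,(3,45,90),(16,255,255))
for r in range(222,262): print(r,''.join('#' if x else '.' for x in m[r,205:255]))
b=snapshot('top'); h=cv2.cvtColor(b,cv2.COLOR_RGB2HSV); m=cv2.inRange(h,(3,90,90),(16,255,255))[125:175,215:265]; print('top',np.argwhere(m)[:40].tolist())
s=get_obs(); print(s['tool_pos'],s['force'])
E
```

```text
222 ..................................................
223 ..................................................
224 ..................................................
225 ..................................................
226 ..................................................
227 ..................................................
228 ..................................................
229 ..................................................
230 ..................................................
231 ..................................................
232 ..................................................
233 ..................................................
234 ..................................................
235 ..................................................
236 ..................................................
237 ..................................................
238 ..................................................
239 ..................................................
240 ..................................................
241 ..................................................

[... 757 characters left out ...]
............
256 .......................###........................
257 ..................................................
258 ..................................................
259 ..................................................
260 ..................................................
261 ..................................................
top [[23, 26], [23, 27], [24, 26], [24, 27], [24, 28], [25, 26], [25, 27], [25, 28], [26, 26], [26, 27], [26, 28], [27, 26], [27, 27], [28, 26], [29, 20], [29, 21], [29, 25], [29, 26], [29, 27], [30, 21], [30, 22], [30, 24], [30, 25], [30, 26], [30, 27], [31, 25], [31, 26], [31, 27]]
[0.44907027 0.03819297 0.12135761] [ 9.6056416   1.68341005 -9.1827215 ]
```

```bash
python3 -c "
from plant import *
print(close_job())"
```

```text
the job is handed in; nothing more can be done
None
```

I handed the job in with the gripper holding the gate's red handle at the yellow marks, the scoop back on the blue mat and the jar in its place; I could clearly see four balls in the jar, while the fifth showed only as a speck of copper behind the stand's bar.

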